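Raise the finishing hood's sash to the green mark

ROBOT

A 6-joint arm with a two-finger parallel gripper is mounted at the origin on the work surface. World frame = base frame: x ahead of the robot, y to its left, z up, the work surface at z = 0. Lengths are in m, angles in rad, forces in N, time in s.
With the tool pointing down it reaches from about 0.35 to 0.975 m from the base axis. Payload 4.9 kg.
Tool frame: the origin (TCP) lies at the very end of the fingers, on their centre line; the grasp point (between the pads) lies 19 mm behind it; z points along the fingers, y is the line along which they close (so a half turn about z gives the same grasp; the last joint's range is limited). The gripper opens to 85 mm and grips with 20 to 120 N. Pads are 22 mm wide; open, the fingers measure 114 mm over their backs; the gripper's body (76 mm by 85 mm) begins 54 mm behind the grasp point. The pads swing forward as they close: fully open they stand 13 mm farther back than shut.
Start: joints at [-1.433, 0.053, 1.613, -0, 1.476, -0.119], TCP at [0.159, -0.604, 0.199] pointing down, gripper open.
Joint ranges: [-3.01, 3.01], [-1.01, 2.22], [0.06, 2.58], [-1.02, 4.17], [0.09, 2.62], [-3.14, 3.14]. Speed limits (rad/s): [2.57, 2.57, 3.14, 3.14, 3.14, 3.14].

INTERFACE

Orientations are given as a rotation vector (axis times angle).
In Python, from station import ctrl gives the robot as it stands.
- The arm moves only by the tool jog_arm, never from a script. Its argument "plan" is a list of rows, each a list of 7 numbers: the shift along the tool's x, y, z in units of 0.02 m (1.0 is 0.02 m), then the turn, a rotation vector about the tool's x, y, z in units of 45 degrees (1.0 is 45 degrees), then the opening, from -1 (shut) to 1 (fully open). A call has 1 to 8 rows; each row shifts and turns the commanded pose from where the row before left it, along the tool's axes as they then stand; what a row does not reach is not made up. A row lasts 1/10 s, in which the tool goes at most 50 mm and 8.59 degrees, less where a joint would pass 70% of its speed; a pose out of reach is approached as far as the arm can. A call with a number of a shift or a turn outside -1 to 1 is refused whole. A call with a gripper value outside its range is refused whole. The fingers move at their own pace and stop on an object; "grip_force" is the grip in N (left out, the last holds). Time passes only in rows, so rows that do not move let the fingers close. It gives the time, the measured TCP pose, the force, the opening and the grip force at its end, in the units of the state.
- ctrl.get_obs(): the state, without advancing time (a new reading comes with each control period).
- ctrl.get_image(name): name is "scene" or "top"; returns (picture, depth): 384x512x3 uint8, red, green, blue; 384x512 float32, m along the optical axis (not along the pixel's ray), 0 where there is no reading.
- ctrl.camera_info(name): a dict with "camera_matrix" (3x3 intrinsics, pixels), "rvec" (rotation vector, rad) and "tvec" (3), from world to camera coordinates, as OpenCV has them. Camera axes: x right, y down, z forward; pixel columns grow to the right and rows downward; lengths in m; the calibration is good to about 2 mm. A picture is of the moment at which its call begins. camera_info takes no time and is no camera call.
- ctrl.finish_job(): hands the job in; it is judged then, once.
The state is a dict: "t": time; "q": joint angles; "dq": joint speeds; "effort": joint torques, N m; "tool_pos": TCP position; "tool_rot": TCP orientation; "contact_force": force on the tool from outside, world axes, zero at the start; "wrist_torque": the same for the moment, N m; "opening": finger opening in m; "grip_force": force on a finger pad.
Only numpy, scipy, OpenCV 4.12 (cv2) and the standard library are available. Lean on these libraries where they do the work, as an engineer would, in place of code of your own. Each camera call takes 0.05 s, during which the arm holds its last target. There are 200 camera calls.

TASK

Open the finishing hood for work on the picture frame: with the fingertips, push its counterweighted clear window up from beneath the blue lip until the red pointers are level with the green marker clip (not the yellow one), then take the hand away and leave the window standing there. Do not pinch the lip or shift the marker clips, and leave the things on the bench and in the hood alone.

Things in the scene. Friction and masses are not known exactly. Their poses are not given: they have to be found in the camera images.
- sash (a joint): Height of the clear window along its slanted track, m: 0 shut, 0.16 fully up. The hood's front leans back 40 degrees from vertical, so the window moves up and away from the robot; it faces the robot give or take a small turn. 420 mm wide, 170 mm high, counterweighted: about 4 N (3 to 5) moves it either way and it stays where it is left.
- green_mark (a joint): Height of the green marker clip on the same scale as joint sash: the red pointers are exactly level with the middle of the green clip when joint sash equals this value. The clip is stiff on its post and must not be moved.
- yellow_mark (a joint): Height of the yellow marker clip, on the same scale; it belongs to another job. Not to be moved.
- lip_edge (a point): Middle of the lower front edge of the blue lip at the window's foot; moves with it. Axes: z up the slanted track, y along the lip (robot's left), x square to the window, into the hood. The lip stands 45 mm out, square to the window, 300 mm long, 10 mm thick (z 0 to +10 mm), free air below and before it. On top a black rubber strip, 6 mm thick, 290 mm long, set back 12 mm.
- pointer (a point): Tip of the right-hand one of two red pointers, 6 mm high, at the window's two lower corners level with the lip; moves with the window. Axes as point lip_edge.
- green_line (a point): Middle of the green clip (20 mm high, 56 mm wide) on the hood's right-hand slanted post, seen from the robot. Axes as point lip_edge.
- yellow_line (a point): Middle of the yellow clip (20 mm high, 56 mm wide) on the left-hand post. Axes as point lip_edge.
- hood: The finishing hood: white tray 350 mm deep, 500 mm wide, 70 mm high, aluminium posts, clear panels, grey filter box on top, 485 mm high in all; fixed to the bench. Origin on the bench: x into the hood (away from its slanted front), y left, z up. The tray's front edge is at x = -180 mm, its back at +170 mm; the things in the hood stand on the tray.
- picture: Gold picture frame, 160 x 210 x 18 mm, lying in the hood; origin at the centre of its underside. Leave alone.
- wax_jar: Amber jar with a brass lid, 56 mm wide, 55 mm high, standing in the hood; origin at the centre of its underside. Leave alone.
- marker: Marker pen, 130 mm long, 15 mm thick, lying on the bench before the hood, on the right; origin at the middle of its underside. Leave alone.
- tape: Roll of buff tape, 100 mm wide, 24 mm high, on the bench at the right; origin at the centre of its underside. Leave alone.
- moulding: Length of gold moulding, 420 x 30 x 26 mm, lying on the bench at the left; origin at the middle of its underside. Leave alone.
- tin: Tin, 76 mm wide, 85 mm high, at the far right; origin at the centre of its underside. Leave alone.
- brush: Brush lying on the bench before the hood, on the left, under 30 mm high; origin at its underside. Leave alone.

How it is judged:
On the way, in this order (a step that is already met when the one before it is completed fails the run):
1. the window is pushed up with the fingers on the blue lip (contact force between the fingers and sash_c0 above 0.5 N and distance of lip_edge from where it was at the start of the episode above 0.012 m), for 0.05 s.
2. the red pointers stand level with the green clip (z of pointer in the frame of green_line between -0.009 and 0.009 m and velocity of joint sash between -0.01 and 0.01 m/s), for 0.2 s.
At the end, for the whole second after the job is handed in: The red pointers are level with the middle of the green clip to within 9 mm along the track, and the window stands still (all of step 2); the robot touches nothing.
It fails at once if the lip is pinched (lip and its top strip pressed by the fingers at once) (contact force between the fingers and sash_c0 above 1 N and contact force between the fingers and sash_c1 above 1 N).
It fails at once if a marker clip is shifted by more than 4 mm (distance of any of green_line, yellow_line from where it was at the start of the episode above 0.004 m).
It fails at once if something lying in the hood or on the bench is lifted, or shifted by more than 25 mm (distance of any of picture, wax_jar, marker, tape, moulding, tin, brush from where it was at the start of the episode above 0.025 m).
It also fails if it takes over 35 s, if anything falls off the work surface, if the arm or the gripper's body presses on something with over 40 N, if the wrist force passes 120 N, or if a joint passes its speed limit or range.

## Working session

There is one attempt and no reset: what is moved stays moved. The work goes in short steps, Python scripts to look and compute and a tool call to move; the robot and the scene stay as the last step left them, time stands still between calls to the robot, and variables do not carry over. Pictures are saved under pics/ and viewed, at most 10 in all, crops included, and the job is handed in when it is done.

Besides the shell and the picture viewer there is one more tool, called by a JSON object that holds its "fn" and its "kwargs", one argument or row to a line. jog_arm: Moves the arm, as the interface text tells. Shifts and turns lie within -1 to 1; 1 stands for 0.02 m of shift or 45 degrees of turn. Its arguments: {"type":"object","properties":{"plan":{"type":"array"},"grip_force":{"type":"number"}},"required":["plan"]}

```bash
mkdir -p pics
cat > h.py <<'E'
from station import ctrl
import numpy as np, cv2
from scipy.spatial.transform import Rotation as R
def cam(n):
    i=ctrl.camera_info(n); K=np.array(i["camera_matrix"]); Rm=cv2.Rodrigues(np.array(i["rvec"],float))[0]; t=np.array(i["tvec"],float).ravel()
    return K,Rm,t
def pts(n,d):
    K,Rm,t=cam(n); v,u=np.indices(d.shape)
    c=np.stack([(u-K[0,2])/K[0,0]*d,(v-K[1,2])/K[1,1]*d,d],-1)
    return (c-t)@Rm
E
python3 - <<'E'
from h import *
for n in("scene","top"):
    im,d=ctrl.get_image(n); np.savez(f"pics/{n}0.npz",im=im,d=d); cv2.imwrite(f"pics/{n}0.png",im[...,::-1])
    K,Rm,t=cam(n); print(n,K.round(1).tolist(),(-Rm.T@t).round(3),Rm.round(2).tolist())
o=ctrl.get_obs(); print(o)
E
```

```text
scene [[410.6, 0.0, 256.1], [0.0, 410.6, 188.4], [0.0, 0.0, 1.0]] [ 0.975 -0.734  1.354] [[0.86, 0.52, -0.01], [0.42, -0.71, -0.56], [-0.3, 0.48, -0.83]]
top [[427.1, 0.0, 252.0], [0.0, 427.1, 187.9], [0.0, 0.0, 1.0]] [ 0.439 -0.02   1.384] [[-0.01, -1.0, -0.01], [-1.0, 0.01, -0.07], [0.07, 0.01, -1.0]]
{'t': 0.1, 'q': array([-1.43301462e+00,  5.33551769e-02,  1.61415528e+00,  1.82613466e-05,
        1.47601108e+00, -1.18963783e-01]), 'dq': array([ 3.76164617e-04, -1.79689699e-03, -2.41497565e-03, -1.25655127e-03,
       -2.01750304e-03,  9.01273570e-05]), 'effort': array([ 1.22586193e-04, -3.94906068e+01, -3.71362352e+01, -9.91169395e-05,
        3.94961433e-03,  1.93906821e-06]), 'tool_pos': array([ 0.15864988, -0.60388068,  0.19814698]), 'tool_rot': array([-3.11382941e+00, -4.01938427e-01, -4.46147229e-08]), 'contact_force': array([-0.24947549, -1.10268901, -0.2995684 ]), 'wrist_torque': array([ 0.01100779,  0.02728778, -0.0072882 ]), 'grip_force': 0.0, 'opening': 0.08550888102488757}
```

View pics/scene0.png

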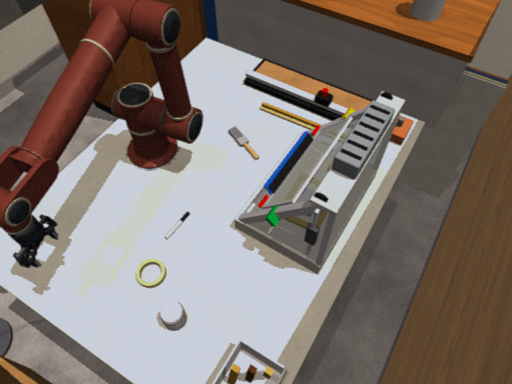

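View pics/top0.png

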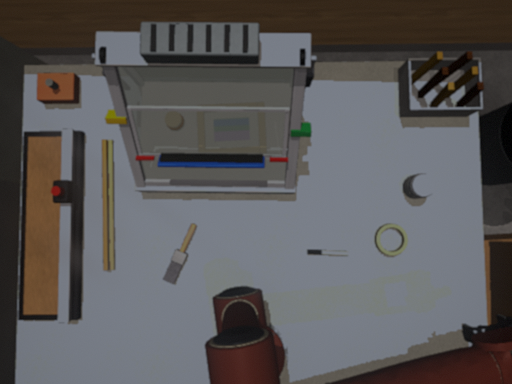

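The scene view shows the blue lip near (288,160), red pointers at (263,201) and (315,130), the green clip at (273,215). In the top view, the lip is at (212,160), right pointer (278,160), green (301,130), yellow (117,118).

```bash
cat >> h.py <<'E'
RNG={"blue":((105,150,60),(130,255,255)),"green":((50,150,60),(80,255,255)),"yellow":((24,190,120),(34,255,255)),"red":((0,190,120),(4,255,255))}
ROI={"scene":(220,90,375,240),"top":(100,95,330,200)}
def blobs(n,im,d):
    h=cv2.cvtColor(im,cv2.COLOR_RGB2HSV); P=pts(n,d); x0,y0,x1,y1=ROI[n]; out=[]
    for c,(a,b) in RNG.items():
        m=cv2.inRange(h,a,b); z=np.zeros_like(m); z[y0:y1,x0:x1]=m[y0:y1,x0:x1]
        k,l,s,ce=cv2.connectedComponentsWithStats(z)
        for i in range(1,k):
            if s[i,4]>8:
                q=P[(l==i)&(d>0)]; out.append((c,s[i,4],ce[i],s[i,:4],q))
    return out
def ray(n,uv):
    K,Rm,t=cam(n); r=Rm.T@np.linalg.inv(K)@np.array([*uv,1.]); return -Rm.T@t,r/np.linalg.norm(r)
def tri(a,b):
    (o1,r1),(o2,r2)=ray("scene",a),ray("top",b)
    s=np.linalg.lstsq(np.stack([r1,-r2],1),o2-o1,rcond=None)[0]
    p,q=o1+s[0]*r1,o2+s[1]*r2; return (p+q)/2,np.linalg.norm(p-q)
E
python3 - <<'E'
from h import *
for n in("scene","top"):
    f=np.load(f"pics/{n}0.npz")
    for c,a,ce,bb,q in blobs(n,f["im"],f["d"]):
        print(n,c,a,ce.round(1),bb,np.median(q,0).round(4),q.min(0).round(3),q.max(0).round(3))
E
```

```text
scene blue 307 [284.3 162. ] [264 132  44  62] [0.5863 0.0811 0.2004] [ 0.575 -0.048  0.176] [0.606 0.252 0.21 ]
scene green 139 [272.6 216.4] [265 206  15  20] [ 0.6731 -0.1545  0.2422] [ 0.654 -0.172  0.221] [ 0.693 -0.117  0.255]
scene yellow 42 [348.6 111.9] [343 108  11  10] [0.7003 0.3576 0.2741] [0.69  0.32  0.267] [0.711 0.379 0.279]
scene red 11 [324.7  90.5] [322  90   6   2] [0.5222 0.5701 0.1231] [0.508 0.56  0.121] [0.53  0.575 0.13 ]
scene red 30 [315.4 129.9] [312 126   8   9] [0.6081 0.2897 0.185 ] [0.601 0.268 0.177] [0.612 0.323 0.191]
scene red 46 [262.9 200.7] [258 195  10  12] [ 0.5991 -0.087   0.1835] [ 0.593 -0.11   0.175] [ 0.605 -0.061  0.193]
top blue 526 [212. 164.] [158 157 106  11] [0.588  0.1026 0.203 ] [ 0.578 -0.04   0.184] [0.609 0.254 0.211]
top green 161 [302.2 130.4] [292 123  18  13] [ 0.6689 -0.1479  0.246 ] [ 0.659 -0.165  0.227] [ 0.696 -0.117  0.256]
top yellow 37 [110.9 114.4] [107 111   9   7] [0.7125 0.3635 0.2723] [0.705 0.35  0.26 ] [0.726 0.373 0.281]
top red 12 [142.5 157. ] [137 157  12   1] [0.6121 0.3018 0.1853] [0.612 0.286 0.183] [0.612 0.317 0.188]
top red 15 [281.5 158.4] [277 158  10   2] [ 0.6059 -0.0937  0.1828] [ 0.602 -0.106  0.178] [ 0.607 -0.079  0.19 ]
```

```bash
cat >> h.py <<'E'
def frame(yaw):
    hx=np.array([np.cos(yaw),np.sin(yaw),0]); hy=np.array([-np.sin(yaw),np.cos(yaw),0]); Z=np.array([0,0,1.])
    s,c=np.sin(np.radians(40)),np.cos(np.radians(40)); return np.stack([c*hx-s*Z,hy,s*hx+c*Z])
def report(n,im,d,F):
    for c,a,ce,bb,q in blobs(n,im,d):
        if c=="red" and np.median(q[:,1])>.45: continue
        w=q@F.T; print(n,c,a,"med",np.median(w,0).round(4),"p3",np.percentile(w,3,0).round(4),"p97",np.percentile(w,97,0).round(4))
E
python3 - <<'E'
from h import *
f=np.load("pics/top0.npz"); 
for n in("scene","top"):
    f=np.load(f"pics/{n}0.npz")
    q=[b for b in blobs(n,f["im"],f["d"]) if b[0]=="blue"][0][4]
    # front-top ridge: per-y max z
    b=[q[(q[:,1]>y)&(q[:,1]<y+.02)] for y in np.arange(-.04,.24,.02)]
    r=np.array([np.median(s[s[:,2]>np.percentile(s[:,2],60)],0) for s in b if len(s)>5]); 
    k=np.polyfit(r[:,1],r[:,0],1); print(n,"yaw deg",-np.degrees(k[0]), "y range",q[:,1].min(),q[:,1].max())
    report(n,f["im"],f["d"],frame(-np.radians(1.2)))
E
```

```text
scene yaw deg -1.408298005093317 y range -0.04816542842837588 0.2518511507040433
scene blue 307 med [0.3185 0.0933 0.529 ] p3 [ 0.3112 -0.0306  0.5235] p97 [0.3383 0.2505 0.5348]
scene green 139 med [ 0.3615 -0.1403  0.6213] p3 [ 0.3504 -0.1563  0.6072] p97 [ 0.386  -0.1078  0.6258]
scene yellow 42 med [0.3531 0.3723 0.6571] p3 [0.3504 0.3383 0.6449] p97 [0.3625 0.389  0.6614]
scene red 30 med [0.3423 0.3024 0.528 ] p3 [0.3371 0.2817 0.522 ] p97 [0.3477 0.3324 0.5322]
scene red 46 med [ 0.3422 -0.0745  0.5277] p3 [ 0.3367 -0.0965  0.5213] p97 [ 0.3486 -0.0499  0.5319]
top yaw deg -1.4324864580515106 y range -0.04014091647691738 0.2541022571810218
top blue 526 med [0.3171 0.1149 0.5323] p3 [ 0.3114 -0.0227  0.5269] p97 [0.3272 0.2575 0.5358]
top green 161 med [ 0.3545 -0.1337  0.6236] p3 [ 0.3496 -0.1498  0.6109] p97 [ 0.384  -0.1041  0.6281]
top yellow 37 med [0.3648 0.3784 0.6629] p3 [0.3539 0.3669 0.6609] p97 [0.381  0.387  0.6643]
top red 12 med [0.3449 0.3146 0.5312] p3 [0.3429 0.2994 0.53  ] p97 [0.3463 0.3291 0.533 ]
top red 15 med [ 0.3468 -0.0811  0.5301] p3 [ 0.3418 -0.0927  0.5281] p97 [ 0.3514 -0.0668  0.5335]
```

{"fn": "jog_arm", "kwargs": {
  "plan": [
    [1,-1,0,0,0,0.18,-1],
    [1,-1,0,0,0,0.17,-1],
    [1,-1,0,0,0,0,-1],
    [1,-1,0,0,0,0,-1],
    [1,-1,0,0,0,0,-1],
    [1,-1,0,0,0,0,-1],
    [1,-1,0,0,0,0,-1],
    [1,-1,0,0,0,0,-1]
  ]
}}

```text
t: 0.9
tool_pos: [0.3133, -0.4389, 0.1987]
tool_rot: [-3.141, 0.029, 0.001]
contact_force: [0.3, -0.5, -0.1]
opening: 0.0001
grip_force: 0.0
```

{"fn": "jog_arm", "kwargs": {
  "plan": [
    [0.5,-1,0,0,0,0,-1],
    [0.5,-1,0,0,0,0,-1],
    [0.5,-1,0,0,0,0,-1],
    [0.5,-1,0,0,0,0,-1],
    [0.5,-1,0,0,0,0,-1],
    [0.5,-1,-0.5,0,0,0,-1],
    [0.5,-1,-0.5,0,0,0,-1],
    [0.5,-1,-0.5,0,0,0,-1]
  ]
}}

```text
t: 1.7
tool_pos: [0.3956, -0.2804, 0.229]
tool_rot: [-3.141, 0.029, 0.001]
contact_force: [0.1, 0.2, 0.3]
opening: -0.0001
grip_force: 0.0
```

{"fn": "jog_arm", "kwargs": {
  "plan": [
    [0,-1,-0.5,0,0,0,-1],
    [0,-1,-0.5,0,0,0,-1],
    [0,-1,0,0,0,0,-1],
    [0,-1,0,0,0,0,-1],
    [0,-1,0,0,0,0,-1],
    [0,-1,0,0,0,0,-1],
    [0,-1,0,0,0,0,-1],
    [0,-1,0,0,0,0,-1]
  ]
}}

```text
t: 2.5
tool_pos: [0.3981, -0.1207, 0.2488]
tool_rot: [-3.141, 0.029, 0.001]
contact_force: [-0.2, 0.3, -0.6]
opening: 0.0001
grip_force: 0.0
```

{"fn": "jog_arm", "kwargs": {
  "plan": [
    [0,-1,0,0,0,0,-1],
    [0,-1,0,0,0,0,-1],
    [0,-1,0,0,0,0,-1],
    [0,-1,0,0,0,0,-1],
    [0,-1,0,0,0,0,-1],
    [0,-1,0,0,0,0,-1],
    [0,-1,0,0,0,0,-1],
    [0,-1,0,0,0,0,-1]
  ]
}}

```text
t: 3.3
tool_pos: [0.401, 0.0392, 0.2488]
tool_rot: [-3.141, 0.028, 0.001]
contact_force: [-0.4, -0.5, -0.0]
opening: -0.0
grip_force: 0.0
```

{"fn": "jog_arm", "kwargs": {
  "plan": [
    [0,-1,0,0,0.18,0,-1],
    [0,-1,0,0,0.18,0,-1],
    [0,-1,0,0,0.18,0,-1],
    [0,0,0,0,0.18,0,-1],
    [0,0,0,0,0.18,0,-1],
    [0,0,0,0,0.18,0,-1],
    [0,0,0,0,0.03,0,-1],
    [0,0,0,0,0,0,-1]
  ]
}}

```text
t: 4.1
tool_pos: [0.458, 0.1288, 0.248]
tool_rot: [2.843, -0.035, 1.263]
contact_force: [-0.3, -0.9, 0.3]
opening: 0.0002
grip_force: 0.0
```

```bash
cat >> h.py <<'E'
def state():
    o=ctrl.get_obs(); F=frame(-np.radians(1.4)); Rm=R.from_rotvec(o["tool_rot"]).as_matrix()
    # target tool axes: x=track up, y=-lip y, z=into
    T=np.stack([F[2],-F[1],F[0]],1)
    print("t",o["t"],"pos",o["tool_pos"].round(4),"in track frame",(F@o["tool_pos"]).round(4),"rot err (tool,units)",(R.from_matrix(Rm.T@T).as_rotvec(degrees=True)/45).round(3),"F",(F@o["contact_force"]).round(1),"q",o["q"].round(2))
E
python3 -c "
from h import *
state()
for n in('scene','top'):
    f=np.load(f'pics/{n}0.npz'); report(n,f['im'],f['d'],frame(-np.radians(1.4)))"
```

```text
t 4.1 pos [0.458  0.1288 0.248 ] in track frame [0.1889 0.1399 0.4822] rot err (tool,units) [0.023 0.046 0.011] F [-0.5 -0.9  0.1] q [ 0.27 -1.01  2.44 -0.3   0.92  1.95]
scene blue 307 med [0.3182 0.0953 0.5288] p3 [ 0.3109 -0.0286  0.5231] p97 [0.3384 0.2525 0.5345]
scene green 139 med [ 0.3619 -0.138   0.6216] p3 [ 0.3508 -0.154   0.6074] p97 [ 0.3864 -0.1055  0.6261]
scene yellow 42 med [0.3521 0.3747 0.6562] p3 [0.3494 0.3407 0.6441] p97 [0.3614 0.3914 0.6606]
scene red 30 med [0.3415 0.3045 0.5273] p3 [0.3363 0.2838 0.5212] p97 [0.3468 0.3344 0.5314]
scene red 46 med [ 0.3425 -0.0724  0.5278] p3 [ 0.3368 -0.0944  0.5214] p97 [ 0.3488 -0.0478  0.5321]
top blue 526 med [0.3168 0.117  0.532 ] p3 [ 0.3112 -0.0207  0.5266] p97 [0.327  0.2596 0.5355]
top green 161 med [ 0.3548 -0.1313  0.6239] p3 [ 0.3499 -0.1474  0.6111] p97 [ 0.3844 -0.1017  0.6284]
top yellow 37 med [0.3638 0.3809 0.662 ] p3 [0.3529 0.3693 0.6601] p97 [0.3799 0.3895 0.6634]
top red 12 med [0.3441 0.3167 0.5305] p3 [0.342  0.3015 0.5293] p97 [0.3454 0.3312 0.5323]
top red 15 med [ 0.347  -0.0789  0.5302] p3 [ 0.342  -0.0906  0.5283] p97 [ 0.3516 -0.0647  0.5337]
```

{"fn": "jog_arm", "kwargs": {
  "plan": [
    [0.2,0.4,0.9,0.02,0.046,0.01,-1],
    [0.2,0.4,0.9,0,0,0,-1],
    [0.2,0.4,0.9,0,0,0,-1],
    [0,0.4,0.9,0,0,0,-1],
    [0,0,0,0,0,0,-1],
    [0,0,0,0,0,0,-1]
  ]
}}

```text
t: 4.7
tool_pos: [0.5209, 0.0935, 0.2137]
tool_rot: [2.832, -0.041, 1.327]
contact_force: [0.7, 0.8, -0.2]
opening: 0.0001
grip_force: 0.0
```

```bash
python3 -c "
from h import *
state()
im,d=ctrl.get_image('scene'); cv2.imwrite('pics/s1.png',cv2.resize(im[90:240,180:380,::-1],None,fx=3.5,fy=3.5))"
```

```text
t 4.7 pos [0.5209 0.0935 0.2137] in track frame [0.2598 0.1062 0.497 ] rot err (tool,units) [ 0.006 -0.005 -0.003] F [0.7 0.8 0.2] q [ 0.09 -0.84  2.43 -0.15  0.68  1.77]
```

View pics/s1.png

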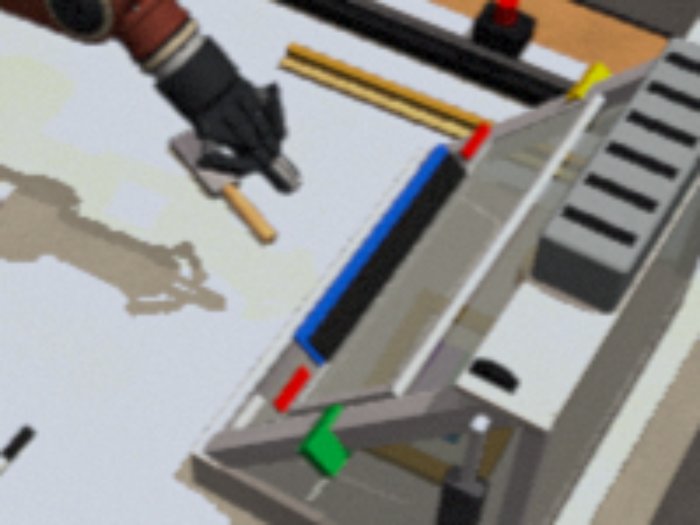

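The crop shows the shut fingertips at (290,180), just in front of the middle of the blue lip (375,245) and clear of it. Next I slide them in beneath it.

{"fn": "jog_arm", "kwargs": {
  "plan": [
    [0,0,0.7,0,0,0,-1],
    [0,0,0.8,0,0,0,-1],
    [0,0,0.8,0,0,0,-1],
    [0,0,0.8,0,0,0,-1],
    [0,0,0.8,0,0,0,-1],
    [0,0,0,0,0,0,-1],
    [0,0,0,0,0,0,-1]
  ]
}}

```text
t: 5.45
tool_pos: [0.5805, 0.0931, 0.1637]
tool_rot: [2.833, -0.037, 1.329]
contact_force: [0.4, -0.4, 0.2]
opening: -0.0004
grip_force: 0.0
```

```bash
python3 -c "
from h import *
state()"
```

```text
t 5.45 pos [0.5805 0.0931 0.1637] in track frame [0.3376 0.1073 0.497 ] rot err (tool,units) [ 0.003 -0.006 -0.001] F [ 0.2 -0.3  0.4] q [ 0.07 -0.55  2.36 -0.18  0.46  1.79]
```

{"fn": "jog_arm", "kwargs": {
  "plan": [
    [0.3,0,0,0,0,0,-1],
    [0.3,0,0,0,0,0,-1],
    [0.3,0,0,0,0,0,-1],
    [0.3,0,0,0,0,0,-1],
    [0.3,0,0,0,0,0,-1],
    [0.3,0,0,0,0,0,-1],
    [0.3,0,0,0,0,0,-1],
    [0,0,0,0,0,0,-1]
  ]
}}

```text
t: 6.25
tool_pos: [0.6083, 0.092, 0.1964]
tool_rot: [2.832, -0.038, 1.33]
contact_force: [0.6, -0.1, 0.4]
opening: 0.0
grip_force: 0.0
```

```bash
python3 -c "
from h import *
state()
for n in ('scene','top'): report(n,*ctrl.get_image(n),frame(-np.radians(1.4)))"
```

```text
t 6.25 pos [0.6083 0.092  0.1964] in track frame [0.3379 0.1068 0.5399] rot err (tool,units) [ 0.004 -0.007 -0.001] F [ 0.2 -0.1  0.7] q [ 0.07 -0.5   2.27 -0.15  0.5   1.77]
scene blue 304 med [0.3184 0.0947 0.5288] p3 [ 0.3112 -0.0291  0.5238] p97 [0.3391 0.253  0.5339]
scene green 140 med [ 0.3618 -0.1382  0.621 ] p3 [ 0.3501 -0.1536  0.6063] p97 [ 0.3863 -0.1062  0.6255]
scene yellow 42 med [0.3513 0.3706 0.6567] p3 [0.3481 0.3403 0.6447] p97 [0.3619 0.3909 0.6606]
scene red 30 med [0.3419 0.307  0.5262] p3 [0.3358 0.2847 0.5226] p97 [0.3478 0.3291 0.5306]
scene red 45 med [ 0.3435 -0.0717  0.527 ] p3 [ 0.3373 -0.0944  0.522 ] p97 [ 0.3484 -0.0484  0.5299]
top blue 240 med [0.3179 0.0304 0.5322] p3 [ 0.3114 -0.0252  0.5274] p97 [0.3287 0.0948 0.5366]
top blue 256 med [0.3167 0.1928 0.5315] p3 [0.3117 0.1251 0.5258] p97 [0.3264 0.2633 0.5357]
top green 156 med [ 0.3551 -0.1318  0.6242] p3 [ 0.3508 -0.1473  0.6109] p97 [ 0.3847 -0.1032  0.6286]
top yellow 76 med [0.3568 0.3781 0.6618] p3 [0.3487 0.3462 0.659 ] p97 [0.3786 0.3902 0.6639]
top red 30 med [0.3426 0.3106 0.5302] p3 [0.3368 0.2912 0.5276] p97 [0.3475 0.3297 0.5341]
top red 29 med [ 0.3448 -0.0677  0.5314] p3 [ 0.3415 -0.0904  0.5301] p97 [ 0.3492 -0.0479  0.5343]
```

```bash
python3 -c "
from h import *
a,_=ctrl.get_image('scene'); b,_=ctrl.get_image('top')
a=cv2.resize(a[120:220,220:340],(480,400),interpolation=2); b=cv2.resize(b[110:210,130:210],(320,400),interpolation=2)
cv2.imwrite('pics/s2.png',np.hstack([a,b])[...,::-1]); state()"
```

```text
t 6.45 pos [0.6071 0.092  0.1944] in track frame [0.3382 0.1068 0.5377] rot err (tool,units) [ 0.004 -0.004 -0.001] F [ 0.7 -0.3 -0.7] q [ 0.07 -0.5   2.28 -0.15  0.5   1.77]
```

View pics/s2.png

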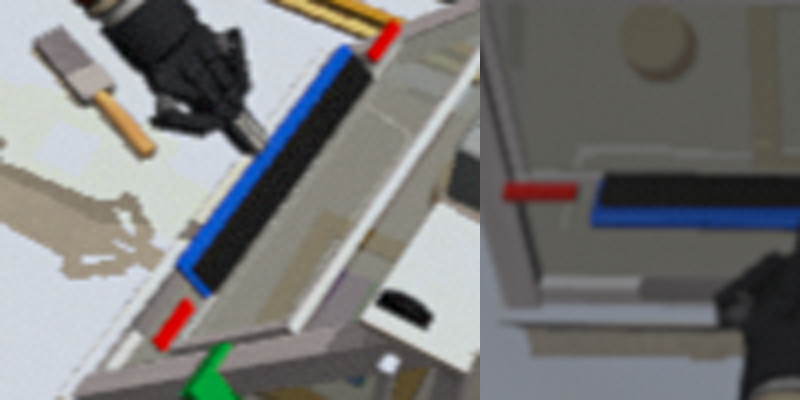

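```bash
python3 -c "
from h import *
o=ctrl.get_obs(); Rm=R.from_rotvec(o['tool_rot']).as_matrix(); p=o['tool_pos']
for n in('scene','top'):
    K,Rc,t=cam(n); im,d=ctrl.get_image(n); P=pts(n,d)
    for b in (0,20,40,60,80):
        w=p-Rm[:,2]*b/1000; c=Rc@w+t; u=K@c/c[2]; i,j=int(round(u[1])),int(round(u[0])); print(n,b,u[:2].round(1),'depth exp',c[2].round(3),'got',d[i,j],im[i,j], 'pt in frame',(frame(-.0244)@P[i,j]).round(3),'tool',(frame(-.0244)@w).round(3))
state()"
```

```text
scene 0 [290.5 163.7] depth exp 1.463 got 1.46289 [30 33 32] pt in frame [0.338 0.105 0.536] tool [0.338 0.107 0.538]
scene 20 [286.9 159.7] depth exp 1.457 got 1.4639013 [ 27  71 155] pt in frame [0.321 0.11  0.532] tool [0.318 0.107 0.538]
scene 40 [283.4 155.6] depth exp 1.451 got 1.4452157 [94 94 88] pt in frame [0.297 0.102 0.541] tool [0.298 0.107 0.538]
scene 60 [279.8 151.4] depth exp 1.445 got 1.4371096 [139 136 131] pt in frame [0.275 0.104 0.544] tool [0.278 0.107 0.537]
scene 80 [276.2 147.3] depth exp 1.439 got 1.4255323 [39 40 44] pt in frame [0.254 0.1   0.548] tool [0.258 0.107 0.537]
top 0 [216.  157.6] depth exp 1.2 got 1.1939069 [21 21 20] pt in frame [0.333 0.106 0.541] tool [0.338 0.107 0.538]
top 20 [215.4 162.5] depth exp 1.186 got 1.1650391 [54 61 71] pt in frame [0.304 0.106 0.553] tool [0.318 0.107 0.538]
top 40 [214.8 167.4] depth exp 1.172 got 1.153975 [92 93 90] pt in frame [0.286 0.105 0.551] tool [0.298 0.107 0.538]
top 60 [214.2 172.5] depth exp 1.158 got 1.1466656 [28 27 29] pt in frame [0.269 0.106 0.545] tool [0.278 0.107 0.537]
top 80 [213.6 177.7] depth exp 1.144 got 1.3085307 [44 45 45] pt in frame [0.374 0.122 0.421] tool [0.258 0.107 0.537]
t 6.55 pos [0.6071 0.092  0.1944] in track frame [0.3382 0.1068 0.5376] rot err (tool,units) [ 0.004 -0.004 -0.001] F [ 0.4  0.4 -0.5] q [ 0.07 -0.5   2.28 -0.15  0.5   1.77]
```

```bash
python3 -c "
from h import *
F=frame(-.0244)
for n in('scene','top'):
    im,d=ctrl.get_image(n); w=pts(n,d)@F.T; g=w[(d>0)&(abs(w[...,1]-.107)<.025)&(w[...,2]>.540)&(w[...,2]<.57)&(w[...,0]>.24)&(w[...,0]<.35)]
    g=g[np.argsort(-g[:,0])]; print(n,len(g)); print(g[:14].round(3).tolist())
"
```

```text
scene 140
[[0.345, 0.128, 0.54], [0.306, 0.1, 0.545], [0.305, 0.115, 0.545], [0.304, 0.109, 0.545], [0.303, 0.102, 0.546], [0.302, 0.111, 0.546], [0.302, 0.101, 0.543], [0.3, 0.103, 0.549], [0.299, 0.109, 0.545], [0.299, 0.112, 0.548], [0.298, 0.098, 0.543], [0.298, 0.102, 0.546], [0.298, 0.118, 0.544], [0.297, 0.102, 0.541]]
top 230
[[0.35, 0.085, 0.541], [0.35, 0.119, 0.541], [0.349, 0.082, 0.542], [0.349, 0.088, 0.542], [0.349, 0.116, 0.542], [0.346, 0.121, 0.54], [0.346, 0.11, 0.54], [0.346, 0.093, 0.541], [0.346, 0.116, 0.541], [0.344, 0.084, 0.543], [0.343, 0.129, 0.543], [0.341, 0.093, 0.542], [0.341, 0.127, 0.541], [0.34, 0.104, 0.543]]
```

{"fn": "jog_arm", "kwargs": {
  "plan": [
    [0,0,-0.8,0,0,0,-1],
    [0,0,-0.8,0,0,0,-1],
    [0,0,-0.9,0,0,0,-1],
    [-0.8,0,0,0,0,0,-1],
    [-0.8,0,0,0,0,0,-1],
    [-0.8,0,0,0,0,0,-1],
    [0,0,0,0,0,0,-1],
    [0,0,0,0,0,0,-1]
  ]
}}

```text
t: 7.45
tool_pos: [0.5385, 0.094, 0.1904]
tool_rot: [2.833, -0.038, 1.329]
contact_force: [0.6, 0.3, -0.6]
opening: 0.0001
grip_force: 0.0
```

```bash
python3 -c "
from h import *
state()
o=ctrl.get_obs(); Rm=R.from_rotvec(o['tool_rot']).as_matrix()
for n in('scene','top'):
    im,d=ctrl.get_image(n); w=(pts(n,d)-o['tool_pos'])@Rm; m=(d>0)&(abs(w[...,1])<.03)&(abs(w[...,0])<.02)&(w[...,2]>-.08)&(w[...,2]<.03)
    g=w[m]; c=im[m]; k=np.argsort(-g[:,2])[:12]; print(n,len(g)); print(np.hstack([(g[k]*1000).round(0),c[k]]).astype(int).tolist())
"
```

```text
t 7.45 pos [0.5385 0.094  0.1904] in track frame [0.2882 0.1071 0.4904] rot err (tool,units) [ 0.004 -0.006 -0.001] F [ 0.8  0.3 -0. ] q [ 0.09 -0.74  2.43 -0.16  0.59  1.78]
scene 107
[[-5, 4, -32, 146, 151, 155], [4, 4, -34, 118, 119, 125], [7, 0, -34, 134, 134, 138], [-5, 8, -35, 128, 129, 134], [-14, 4, -35, 107, 111, 116], [13, -2, -35, 177, 180, 187], [2, 6, -36, 76, 75, 76], [8, -9, -36, 194, 198, 205], [7, 3, -37, 109, 108, 106], [10, -1, -37, 126, 126, 124], [9, 8, -40, 83, 81, 78], [12, 4, -41, 120, 118, 116]]
top 150
[[13, -1, -32, 91, 92, 95], [14, -3, -32, 99, 100, 103], [15, 2, -33, 97, 98, 102], [15, 5, -34, 105, 107, 111], [15, -6, -34, 110, 112, 115], [9, 10, -35, 108, 113, 123], [14, 2, -36, 91, 91, 92], [10, -9, -37, 99, 102, 103], [10, -11, -37, 100, 104, 110], [15, 5, -37, 100, 101, 106], [15, 0, -37, 77, 77, 78], [15, -6, -37, 108, 109, 110]]
```

Both free-air views put the real finger end about 32 mm short of the reported TCP, so the fingers passed in front of the lip. I'll slide them in again with that offset included.

{"fn": "jog_arm", "kwargs": {
  "plan": [
    [0,0,0.8,0,0,0,-1],
    [0,0,0.8,0,0,0,-1],
    [0,0,0.8,0,0,0,-1],
    [0,0,0.5,0,0,0,-1],
    [0,0,0.5,0,0,0,-1],
    [0,0,0.5,0,0,0,-1],
    [0,0,0,0,0,0,-1]
  ]
}}

```text
t: 8.25
tool_pos: [0.599, 0.092, 0.1399]
tool_rot: [2.833, -0.039, 1.326]
contact_force: [0.2, 0.2, 0.0]
opening: 0.0001
grip_force: 0.0
```

{"fn": "jog_arm", "kwargs": {
  "plan": [
    [0.3,0,0,0,0,0,-1],
    [0.3,0,0,0,0,0,-1],
    [0.3,0,0,0,0,0,-1],
    [0.3,0,0,0,0,0,-1],
    [0.3,0,0,0,0,0,-1],
    [0.3,0,0,0,0,0,-1],
    [0.3,0,0,0,0,0,-1],
    [0,0,0,0,0,0,-1]
  ]
}}

```text
t: 9.05
tool_pos: [0.626, 0.0915, 0.1738]
tool_rot: [2.832, -0.038, 1.331]
contact_force: [-0.1, 0.3, -2.3]
opening: 0.0
grip_force: 0.5
```

```bash
python3 -c "
from h import *
state()
for n in ('scene','top'): report(n,*ctrl.get_image(n),frame(-np.radians(1.4)))"
```

```text
t 9.05 pos [0.626  0.0915 0.1738] in track frame [0.366  0.1068 0.534 ] rot err (tool,units) [ 0.004 -0.008 -0.001] F [ 1.4  0.3 -1.8] q [ 0.06 -0.41  2.25 -0.17  0.43  1.78]
scene blue 330 med [0.318  0.0941 0.5535] p3 [ 0.3107 -0.0278  0.5465] p97 [0.3391 0.2565 0.5586]
scene green 140 med [ 0.3617 -0.1379  0.6209] p3 [ 0.3503 -0.1541  0.6074] p97 [ 0.3866 -0.1046  0.6254]
scene yellow 42 med [0.3518 0.3722 0.6555] p3 [0.3494 0.3412 0.6457] p97 [0.3617 0.3918 0.6614]
scene red 28 med [0.3414 0.3055 0.5522] p3 [0.3358 0.2848 0.548 ] p97 [0.3459 0.3275 0.5557]
scene red 47 med [ 0.343  -0.0731  0.5525] p3 [ 0.337  -0.0954  0.5462] p97 [ 0.3497 -0.0501  0.5562]
top blue 564 med [0.3166 0.115  0.5572] p3 [ 0.3112 -0.022   0.5512] p97 [0.3277 0.2592 0.5613]
top green 158 med [ 0.3548 -0.1318  0.6243] p3 [ 0.3509 -0.1475  0.6104] p97 [ 0.3832 -0.1019  0.6284]
top yellow 78 med [0.3569 0.3784 0.6617] p3 [0.3488 0.3464 0.6569] p97 [0.3795 0.3895 0.6638]
top red 33 med [0.3442 0.3107 0.5553] p3 [0.3392 0.2898 0.5528] p97 [0.348  0.3323 0.5573]
top red 26 med [ 0.3439 -0.0734  0.5565] p3 [ 0.3389 -0.0895  0.5543] p97 [ 0.3472 -0.0491  0.5579]
```

{"fn": "jog_arm", "kwargs": {
  "plan": [
    [0.3,0,0,0,0,0,-1],
    [0.4,0,0,0,0,0,-1],
    [0.4,0,0,0,0,0,-1],
    [0.4,0,0,0,0,0,-1],
    [0.4,0,0,0,0,0,-1],
    [0.4,0,0,0,0,0,-1],
    [0.3,0,0,0,0,0,-1],
    [0.2,0,0,0,0,0,-1]
  ]
}}

```text
t: 9.95
tool_pos: [0.6615, 0.0905, 0.2163]
tool_rot: [2.832, -0.038, 1.329]
contact_force: [-0.8, 0.5, -3.4]
opening: -0.0002
grip_force: 1.9
```

```bash
python3 -c "
from h import *
ctrl.get_image('scene');state()
for n in ('scene','top'):
    im,d=ctrl.get_image(n); report(n,im,d,frame(-np.radians(1.4))); np.savez(f'pics/{n}3.npz',im=im)
a=np.load('pics/scene3.npz')['im']; b=np.load('pics/top3.npz')['im']
cv2.imwrite('pics/s3.png',np.hstack([cv2.resize(a[110:230,240:360],(400,400),interpolation=2),cv2.resize(b[100:200,230:330],(400,400),interpolation=2)])[...,::-1])"
```

```text
t 10.0 pos [0.6619 0.0904 0.2171] in track frame [0.3657 0.1066 0.5903] rot err (tool,units) [ 0.004 -0.007 -0.001] F [ 1.9 -0.7 -2.6] q [ 0.05 -0.36  2.14 -0.14  0.49  1.74]
scene blue 355 med [0.3181 0.0965 0.6095] p3 [ 0.3112 -0.0281  0.5996] p97 [0.3446 0.256  0.6148]
scene green 139 med [ 0.3613 -0.1382  0.6217] p3 [ 0.3501 -0.1537  0.608 ] p97 [ 0.3863 -0.1048  0.6263]
scene yellow 44 med [0.3516 0.3691 0.6559] p3 [0.3488 0.3396 0.6453] p97 [0.3607 0.3936 0.6614]
scene red 34 med [0.3415 0.3103 0.6067] p3 [0.3366 0.2828 0.5978] p97 [0.3492 0.3375 0.6108]
scene red 49 med [ 0.3426 -0.0731  0.6092] p3 [ 0.3374 -0.0962  0.6038] p97 [ 0.3487 -0.0487  0.6126]
top blue 607 med [0.3164 0.1198 0.6134] p3 [ 0.3112 -0.0234  0.6064] p97 [0.3274 0.2598 0.617 ]
top green 159 med [ 0.3546 -0.1319  0.6242] p3 [ 0.3505 -0.1474  0.6104] p97 [ 0.3834 -0.1031  0.6293]
top yellow 75 med [0.3568 0.3784 0.6616] p3 [0.3507 0.3459 0.6569] p97 [0.3807 0.3898 0.6642]
top red 31 med [0.3435 0.3082 0.6124] p3 [0.3389 0.2902 0.6107] p97 [0.348  0.3324 0.6146]
top red 36 med [ 0.3437 -0.068   0.6127] p3 [ 0.3401 -0.0904  0.6105] p97 [ 0.348  -0.0452  0.6147]
```

View pics/s3.png

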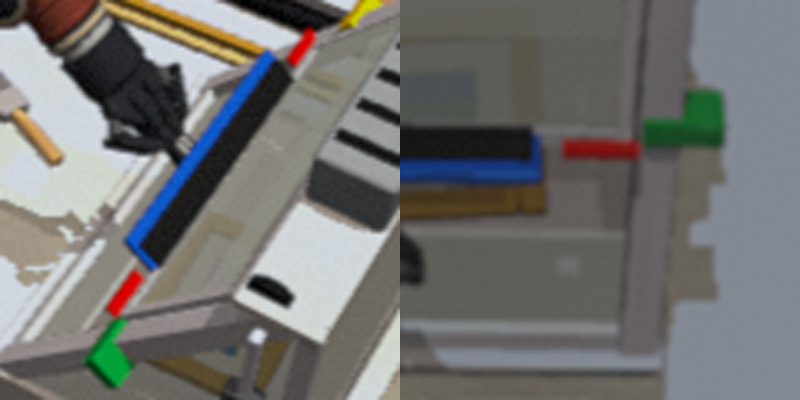

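The crops show the red pointer, at (125,295) left and (600,148) right, about 8 mm below the middle of the green clip, at (110,355) and (680,132). One small final push should do it.

{"fn": "jog_arm", "kwargs": {
  "plan": [
    [0.15,0,0,0,0,0,-1],
    [0.15,0,0,0,0,0,-1],
    [0.1,0,0,0,0,0,-1],
    [0,0,0,0,0,0,-1],
    [0,0,0,0,0,0,-1],
    [0,0,0,0,0,0,-1]
  ]
}}

```text
t: 10.7
tool_pos: [0.6664, 0.0904, 0.2224]
tool_rot: [2.832, -0.038, 1.33]
contact_force: [-2.3, -0.7, -0.7]
opening: -0.0002
grip_force: 0.7
```

```bash
python3 -c "
from h import *
state(); F=frame(-np.radians(1.4))
for n in ('scene','top'):
    im,d=ctrl.get_image(n)
    for c,a,ce,bb,q in blobs(n,im,d):
        w=q@F.T
        if c=='green':
            w=w[w[:,0]<.360]; print(n,'green front face',len(w),np.percentile(w[:,2],[2,50,98]).round(4))
        if c=='red': print(n,'red',np.median(w,0).round(4),np.percentile(w[:,2],[2,98]).round(4))
        if c=='blue': print(n,'blue',np.median(w,0).round(4))"
```

```text
t 10.7 pos [0.6664 0.0904 0.2224] in track frame [0.3657 0.1067 0.5972] rot err (tool,units) [ 0.004 -0.007 -0.001] F [-1.3 -0.7 -2. ] q [ 0.05 -0.35  2.13 -0.13  0.49  1.74]
scene blue [0.3179 0.0959 0.6164]
scene green front face 66 [0.6071 0.6196 0.6246]
scene red [0.3095 0.5773 0.4237] [0.4171 0.4295]
scene red [0.341  0.3094 0.6141] [0.3839 0.6189]
scene red [ 0.3423 -0.073   0.6158] [0.609  0.6212]
top blue [0.3164 0.121  0.6203]
top green front face 108 [0.6095 0.6197 0.6279]
top red [0.3435 0.3092 0.6194] [0.6169 0.6213]
top red [ 0.3435 -0.069   0.6197] [0.6165 0.6213]
```

Pointer and clip centre now agree within about 1 to 2 mm in both views. I'll drop the fingers off the lip and back the hand away.

{"fn": "jog_arm", "kwargs": {
  "plan": [
    [-0.3,0,0,0,0,0,-1],
    [-0.5,0,0,0,0,0,-1],
    [-0.5,0,0,0,0,0,-1],
    [0,0,-0.8,0,0,0,-1],
    [0,0,-1,0,0,0,-1],
    [0,0,-1,0,0,0,-1],
    [0,0,-1,0,0,0,-1],
    [0,0,-1,0,0,0,-1]
  ]
}}

```text
t: 11.6
tool_pos: [0.5745, 0.093, 0.2625]
tool_rot: [2.833, -0.038, 1.327]
contact_force: [0.3, -1.1, 0.7]
opening: 0.0002
grip_force: 0.0
```

{"fn": "jog_arm", "kwargs": {
  "plan": [
    [0,0,-1,0,0,0,-1],
    [0,0,-0.5,0,0,0,-1],
    [0,0,0,0,0,0,-1],
    [0,0,0,0,0,0,-1],
    [0,0,0,0,0,0,-1]
  ]
}}

```text
t: 12.1
tool_pos: [0.5526, 0.0936, 0.2807]
tool_rot: [2.834, -0.038, 1.325]
contact_force: [-0.3, 0.5, -0.5]
opening: -0.0001
grip_force: 0.0
```

```bash
python3 -c "
from h import *
state(); F=frame(-np.radians(1.4))
for n in ('scene','top'):
    im,d=ctrl.get_image(n); report(n,im,d,F)
    if n=='scene': cv2.imwrite('pics/s4.png',cv2.resize(im[80:260,160:400,::-1],None,fx=3,fy=3))"
```

```text
t 12.1 pos [0.5526 0.0936 0.2807] in track frame [0.2409 0.107  0.5687] rot err (tool,units) [ 0.004 -0.002 -0.001] F [ 0.1  0.5 -0.6] q [ 0.08 -0.76  2.28 -0.13  0.75  1.73]
scene blue 356 med [0.3177 0.0981 0.6169] p3 [ 0.3112 -0.0286  0.6087] p97 [0.3476 0.2592 0.622 ]
scene green 136 med [ 0.3609 -0.1377  0.6208] p3 [ 0.3503 -0.1532  0.6087] p97 [ 0.3855 -0.1047  0.6256]
scene yellow 41 med [0.3513 0.3709 0.655 ] p3 [0.3496 0.3422 0.6455] p97 [0.3627 0.3922 0.6607]
scene red 36 med [0.3421 0.3053 0.6145] p3 [0.3358 0.2842 0.3891] p97 [0.4291 0.5509 0.6194]
scene red 52 med [ 0.3425 -0.0729  0.6148] p3 [ 0.3377 -0.0966  0.6115] p97 [ 0.3484 -0.0483  0.6197]
top blue 592 med [0.3166 0.1201 0.6202] p3 [ 0.3111 -0.0232  0.6143] p97 [0.3273 0.2591 0.6237]
top green 159 med [ 0.3548 -0.1318  0.6241] p3 [ 0.3504 -0.1475  0.6106] p97 [ 0.384  -0.102   0.6285]
top yellow 75 med [0.3562 0.3779 0.6618] p3 [0.3494 0.3474 0.6581] p97 [0.3795 0.3902 0.6641]
top red 31 med [0.344  0.3098 0.619 ] p3 [0.3403 0.2902 0.6157] p97 [0.3479 0.3321 0.6219]
top red 34 med [ 0.3438 -0.069   0.6195] p3 [ 0.3394 -0.0901  0.6172] p97 [ 0.3468 -0.0474  0.6216]
```

View pics/s4.png

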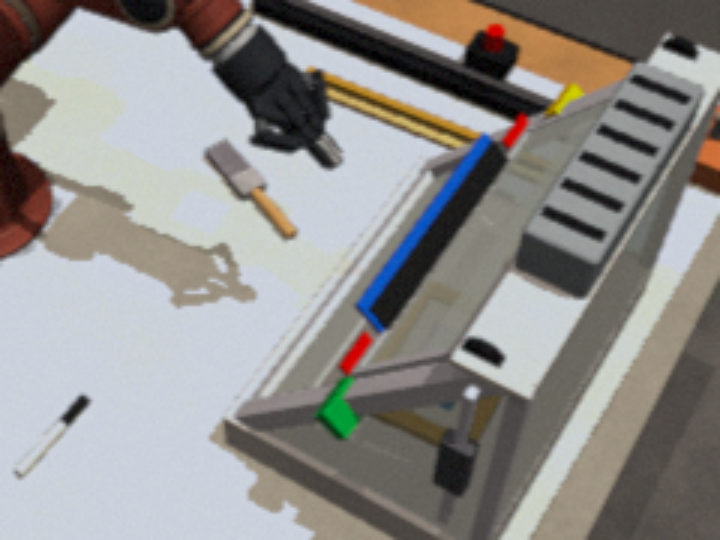

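The window stands with the red pointer at (355,355), level with the green clip at (340,410). The hand is clear at (330,150), and the clips, brush and marker have not moved.

```bash
python3 -c "
from h import *
print(ctrl.finish_job())"
```

```text
the job is handed in; nothing more can be done
None
```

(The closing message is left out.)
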